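Seat the four-cell seedling strip in its potting-bench stand

ROBOT

A 7-joint arm with a two-finger parallel gripper is mounted at the origin on the work surface. World frame = base frame: x ahead of the robot, y to its left, z up, the work surface at z = 0. Lengths are in m, angles in rad, forces in N, time in s.
With the tool pointing down it reaches from about 0.4 to 0.9 m from the base axis. Payload 5.6 kg.
Tool frame: the origin (TCP) lies at the very end of the fingers, on their centre line; the grasp point (between the pads) lies 19 mm behind it; y points along the fingers, z is the direction in which the jaws open and shut, and the axes are right-handed (so a half turn about y gives the same grasp; the last joint's range is limited). The gripper opens to 92 mm and grips with 3 to 60 N. Pads are 20 mm wide; open, the fingers measure 128 mm over their backs; the gripper's body (75 mm by 189 mm) begins 69 mm behind the grasp point.
Start: joints at [-1.151, 0.468, -0.012, 1.603, 0.006, 1.071, -0.056], TCP at [0.29, 0.582, 0.215] pointing down, gripper open.
Joint ranges: [-2.53, 2.53], [-0.31, 2.02], [-1.57, 1.55], [0.28, 2.44], [-1.29, 4.43], [0.15, 1.84], [-2.92, 2.92]. Speed limits (rad/s): [2.57, 2.57, 3.14, 3.14, 3.14, 3.14, 3.14].

INTERFACE

Orientations are given as a unit quaternion [x, y, z, w].
In Python, from station import telemetry, viewer, ticket gives the robot as it stands.
- The arm moves only by the shell command python3 -m handwheel 'ROWS' [OPENING]. ROWS is JSON, a list of rows, each a list of 6 numbers: the shift along the tool's x, y, z in units of 40 cm (1.0 is 40 cm), then the turn, a rotation vector about the tool's x, y, z in units of 360 degrees (1.0 is 360 degrees). A call has 1 to 12 rows; each row is the pose to reach, as a shift and turn from the pose commanded when the call began, along the tool's axes at that moment, turning the shorter way round; what a row does not reach only later rows make up. A row lasts 1/8 s, in which the tool goes at most 62.5 mm and 10.7 degrees, less where a joint would pass 70% of its speed; a pose out of reach is approached as far as the arm can. A call with a number of a shift or a turn outside -1 to 1 is refused whole. A call with a gripper value outside its range is refused whole. OPENING is the opening, from 0 (shut) to 1 (fully open), set as the call begins (- or left out, the last holds). The fingers move at their own pace and stop on an object; the grip force is fixed at half the most. Time passes only in rows, so rows that repeat a pose let the fingers close. It gives the time, the measured TCP pose, the force and the opening at its end, in the units of the state.
- telemetry.sense(): the state, without advancing time (a new reading comes with each control period).
- viewer.grab_frame(name): name is "side" or "top"; returns a dict with "frame" (480x640x3 uint8, blue, green, red), "fovy" (degrees; the focal length in pixels is half the picture's height over the tangent of half this angle, whatever the lens; pixels are square), "cx", "cy" (the principal point, pixels), "extrinsics" (4x4, takes a point from camera to world coordinates). Camera axes: x right, y up, looking along -z (the intrinsics and any distortion apply to the point x, -y, -z); pixel columns grow to the right and rows downward; lengths in m; the calibration is good to about 2 mm. A picture is of the moment at which its call begins. There is no depth.
- ticket.close_job(): hands the job in, once; it reports no verdict.
The state is a dict: "time_s": time; "qpos": joint angles; "qvel": joint speeds; "joint_efforts": joint torques, N m; "position": TCP position; "orientation": TCP orientation; "contact_force": force on the tool from outside, world axes, zero at the start; "torque": the same for the moment, N m; "gripper_width": finger opening in m.
Only numpy, scipy, OpenCV 4.12 (cv2) and the standard library are available. Lean on these libraries where they do the work, as an engineer would, in place of code of your own. Each camera call takes 0.05 s, during which the arm holds its last target. There are 200 camera calls.

TASK

Pick up the longer seedling strip, the one with four cells, by its carrying bar and lower it gently into the long wooden stand with four openings, so that each cell goes into its own opening and the strip sits fully home and level on the stand; let go of it there, do not drop it. Leave the shorter three-cell strip where it is.

Things in the scene. Friction and masses are not known exactly. Their poses are not given: they have to be found in the camera images.
- strip4: Loose grey strip, 100-200 g, on the table on its FOUR cells. Origin: centre of underside; z up, y along the row, either way alike. Cells 28 (x) x 20 (y) mm at y = -75, -25, 25, 75, z 0 to 42; top plate 40 x 190, z 42 to 47, black mouths over the cells. Carrying bar along y above it: 14 thick (x), 112 long, z 68 to 92, on end posts at y = +-50; grip it across at its middle, z 80.
- stand4: Wooden stand with FOUR openings, fixed. Origin: centre of underside, on the table; z up, y along the row. 76 (x) x 210 (y) x 50 (z) mm; openings 56 (x) x 40 (y) at y = -75, -25, 25, 75, through to the table; walls and ribs 10. Strip fully home: its plate rests on the stand's top, its origin 8 mm above the table, centres together, rows parallel (either way round).
- strip3: The bystander strip, same make but shorter, with THREE cells at y = -50, 0, 50 mm: plate 40 by 140 mm, 92 mm tall, bar 62 mm long. Origin: centre of its underside, y along the row. Loose; to be left where it is.
- stand3: The bystander stand, same make but shorter, with THREE openings, 76 (x) by 160 (y) by 50 mm. Origin: centre of its underside, y along the row. Fixed and not used.
There are look-alikes about, which are no part of the job. Leave any turquoise look-alike of the strip4 alone.

How it is judged:
By the outcome, as a careful person would: the job done as asked, in the order asked, and still so for the second after the job is handed in, with the robot touching nothing.
It also fails if it takes over 48 s, if anything falls off the work surface, if the arm or the gripper's body presses on something with over 40 N, if the wrist force passes 120 N, or if a joint passes its speed limit or range.

## Working session

There is one attempt and no reset: what is moved stays moved. The work goes in short steps, Python scripts to look and compute and a shell command to move; the robot and the scene stay as the last step left them, time stands still between calls to the robot, and variables do not carry over. Pictures are saved under pics/ and viewed, and the job is handed in when it is done.

```bash
ls; mkdir -p pics
python3 - <<'E'
from station import telemetry, viewer
import cv2
for n in("side","top"):
    f=viewer.grab_frame(n); cv2.imwrite(f"pics/{n}0.png",f["frame"]); print({k:v for k,v in f.items() if k!="frame"})
s=telemetry.sense();print(s)
E
```

```text
pics
{'fovy': 57.76322108814482, 'cx': 322.80542466409605, 'cy': 238.49476393705342, 'extrinsics': array([[ 0.76923278,  0.48906608, -0.411212  ,  0.15067357],
       [-0.63888914,  0.57854485, -0.50705672, -0.37813615],
       [-0.01007966,  0.65276353,  0.75749467,  0.60674309],
       [ 0.        ,  0.        ,  0.        ,  1.        ]])}
{'fovy': 52.16443013298191, 'cx': 323.7767741278543, 'cy': 237.4891032247397, 'extrinsics': array([[ 1.57412510e-04,  9.98376730e-01, -5.69550693e-02,
         4.03332104e-01],
       [-9.99904840e-01, -6.28520907e-04, -1.37810065e-02,
        -3.30282611e-03],
       [-1.37944336e-02,  5.69518188e-02,  9.98281626e-01,
         8.76524018e-01],
       [ 0.00000000e+00,  0.00000000e+00,  0.00000000e+00,
         1.00000000e+00]])}
{'time_s': 0.1, 'qpos': array([-1.15095899,  0.46826098, -0.01161346,  1.60351317,  0.00599595,
        1.07139819, -0.05631022]), 'qvel': array([-3.73138590e-04, -1.29971652e-03, -4.68770675e-04, -1.29565047e-03,
        3.52943354e-06, -1.62132239e-04,  1.48124086e-03]), 'joint_efforts': array([ 6.20768878e-04, -5.21649206e+01, -1.25715250e-02, -2.44373095e+01,
       -5.68351953e-02,  1.40596804e-02,  4.96196219e-05]), 'position': array([0.29004098, 0.581126  , 0.21376146]), 'orientation': array([ 0.68879004, -0.16229311,  0.16211511, -0.68771209]), 'contact_force': array([-0.1571929 ,  0.09752597,  0.43071359]), 'torque': array([ 0.04189797,  0.0366192 , -0.06363512]), 'gripper_width': 0.09212320617117482}
```

View pics/side0.png

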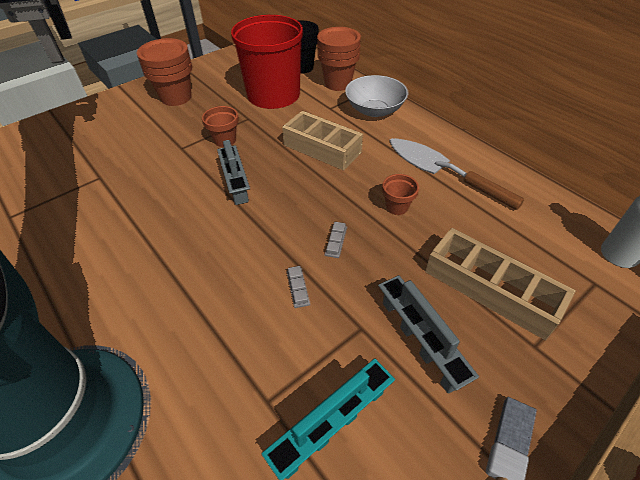

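View pics/top0.png

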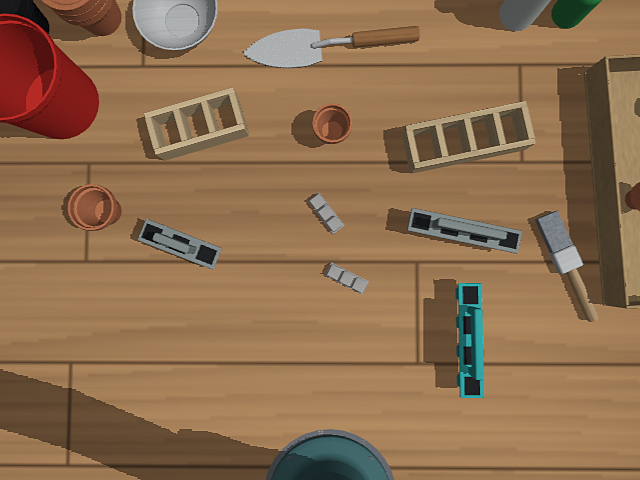

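The top view shows strip4 (grey, 4 mouths) near (465,230), stand4 near (470,135), the turquoise look-alike at (470,340). In the side view they are at (428,332) and (500,280). I'll zoom in for corners.

Run:
```python
import cv2
t=cv2.imread("pics/top0.png")[90:265,395:545]; s=cv2.imread("pics/side0.png")[220:400,370:590]
cv2.imwrite("pics/tz.png",cv2.resize(t[:85],None,fx=5,fy=5,interpolation=cv2.INTER_CUBIC))
cv2.imwrite("pics/tz2.png",cv2.resize(t[105:],None,fx=5,fy=5,interpolation=cv2.INTER_CUBIC))
cv2.imwrite("pics/sz.png",cv2.resize(s,None,fx=3.3333,fy=3.3333,interpolation=cv2.INTER_CUBIC))
```

```text
(no output)
```

View pics/tz.png

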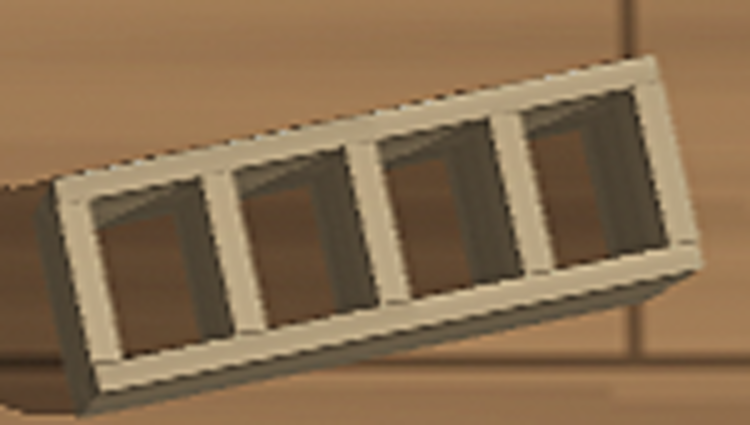

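View pics/tz2.png

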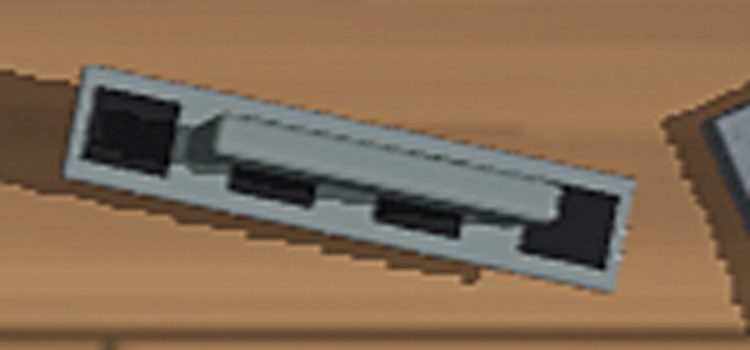

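View pics/sz.png

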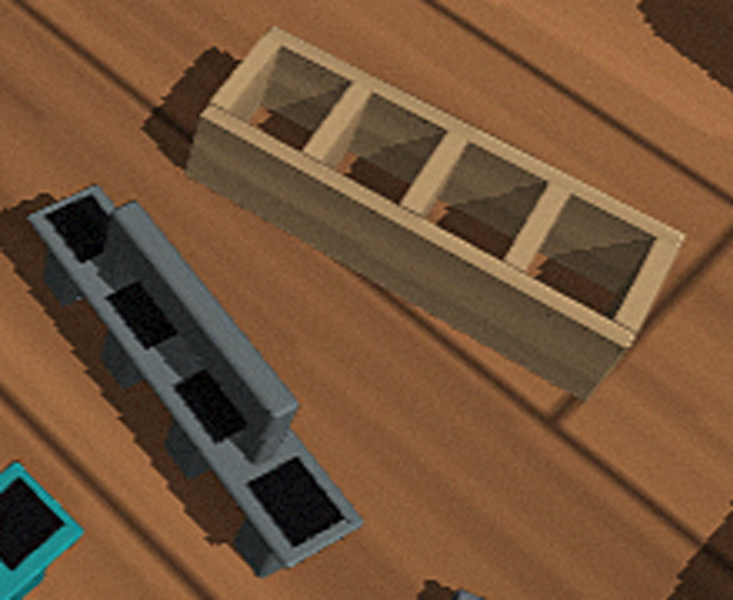

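```bash
cat > h.py <<'E'
import numpy as np, cv2
from scipy.optimize import least_squares
from station import viewer, telemetry
def cam(n):
    f=viewer.grab_frame(n); return f
def proj(f,P,k=0):
    E=f["extrinsics"]; c=(np.atleast_2d(P)-E[:3,3])@E[:3,:3]; F=240/np.tan(np.radians(f["fovy"]/2))
    u=c[:,:2]/-c[:,2:]; u=u*(1+k*(u**2).sum(1)[:,None])
    return np.c_[f["cx"]+F*u[:,0], f["cy"]-F*u[:,1]]
def body(p,L):  # p=x,y,yaw,z
    c,s=np.cos(p[2]),np.sin(p[2]); L=np.array(L,float)
    return L@np.array([[c,s,0],[-s,c,0],[0,0,1]])+[p[0],p[1],p[3]]
def rect(w,l,z): return np.array([[w,l,z],[w,-l,z],[-w,-l,z],[-w,l,z]])*[.5,.5,1]
E
python3 - <<'E'
from h import *
T,S=cam("top"),cam("side")
z=lambda a,s,o:(np.array(a,float)+.5)/s-.5+o
d={"stand4":(rect(.076,.21,.05),z([[55,183],[655,57],[702,265],[103,390]],5,(395,90)),z([[275,28],[684,238],[630,345],[203,113]],3.3333,(370,220)),[.58,-.2,.2]),
"strip4":(rect(.04,.19,.047),z([[87,66],[635,180],[612,292],[65,178]],5,(395,195)),z([[97,186],[361,521],[290,567],[28,215]],3.3333,(370,220)),[.42,-.2,-.2])}
for n,(L,t,s,x0) in d.items():
    for w in((1,1),(1,0),(0,1)):
        r=lambda p:np.r_[w[0]*(proj(T,body([*p,0],L))-t).ravel(),w[1]*(proj(S,body([*p,0],L))-s).ravel()]
        q=least_squares(r,x0); print(n,w,q.x.round(4),np.abs(q.fun).max().round(2))
        if w==(1,1): print(q.fun.reshape(-1,2).round(1).tolist())
E
```

```text
stand4 (1, 1) [ 0.6249 -0.2397  0.203 ] 2.49
[[-1.4, -0.1], [-0.8, 0.2], [-0.1, 1.6], [-1.5, 1.6], [0.5, -1.4], [2.5, -1.4], [1.3, 1.2], [0.1, 0.2]]
stand4 (1, 0) [ 0.6263 -0.2413  0.2058] 0.96
stand4 (0, 1) [ 0.6233 -0.2387  0.1997] 1.49
strip4 (1, 1) [ 0.4608 -0.2279 -0.2102] 2.88
[[-1.4, 0.5], [-0.3, 0.9], [-0.2, 1.7], [-1.7, 1.1], [1.0, -1.5], [2.9, 0.2], [0.3, 0.3], [0.3, -0.4]]
strip4 (1, 0) [ 0.4626 -0.2294 -0.2081] 0.8
strip4 (0, 1) [ 0.4594 -0.227  -0.2095] 1.69
```

```bash
cat >> h.py <<'E'
from scipy.spatial.transform import Rotation as R
def plan(x,y,z,yaw,verbose=1):
    """row to put TCP at x,y,z with jaws along yaw (mod pi), tool down"""
    s=telemetry.sense(); R0=R.from_quat(s["orientation"]); p=np.array(s["position"])
    sh=R0.inv().apply(np.array([x,y,z])-p)/.4
    for k in(0,np.pi):
        zc=np.array([np.cos(yaw+k),np.sin(yaw+k),0]); yc=np.array([0,0,-1.]); M=np.c_[np.cross(yc,zc),yc,zc]
        rv=(R0.inv()*R.from_matrix(M)).as_rotvec()
        print("row",sh.round(4).tolist(),(rv/2/np.pi).round(4).tolist(),"deg",np.degrees(rv).round(1))
    print("pos",p.round(4),"axes\n",R0.as_matrix().round(3),"q",np.round(s["qpos"],2),"F",np.round(s["contact_force"],1),"w",round(s["gripper_width"],4),"t",s["time_s"])
E
python3 -c "
from h import *
plan(.461,-.228,.24,-.2095); plan(.50,.1,.24,-.2095)"
```

```text
row [1.2857, -0.0631, -1.6196] [0.0001, 0.2097, 0.0001] deg [ 0.  75.5  0. ]
row [1.2857, -0.0631, -1.6196] [0.0001, -0.2903, -0.0001] deg [ 0.000e+00 -1.045e+02 -1.000e-01]
pos [0.2901 0.5813 0.214 ] axes
 [[ 0.895 -0.     0.447]
 [-0.447 -0.001  0.895]
 [ 0.    -1.    -0.001]] q [-1.15  0.47 -0.01  1.6   0.01  1.07 -0.06] F [ 0.3 -0.4 -0.4] w 0.092 t 0.2
row [1.0068, -0.064, -0.8423] [0.0001, 0.2097, 0.0001] deg [ 0.  75.5  0. ]
row [1.0068, -0.064, -0.8423] [0.0001, -0.2903, -0.0001] deg [ 0.000e+00 -1.045e+02 -1.000e-01]
pos [0.2901 0.5813 0.214 ] axes
 [[ 0.895 -0.     0.447]
 [-0.447 -0.001  0.895]
 [ 0.    -1.    -0.001]] q [-1.15  0.47 -0.01  1.6   0.01  1.07 -0.06] F [ 0.3 -0.4 -0.4] w 0.092 t 0.2
```

```bash
python3 -m handwheel '[[0.1,-0.02,-0.08,0,0.02,0],[0.2,-0.04,-0.17,0,0.04,0],[0.3,-0.06,-0.25,0,0.06,0],[0.4,-0.06,-0.34,0,0.08,0],[0.5,-0.06,-0.42,0,0.1,0],[0.6,-0.06,-0.5,0,0.13,0],[0.7,-0.06,-0.59,0,0.15,0],[0.8,-0.06,-0.67,0,0.17,0],[0.9,-0.06,-0.76,0,0.19,0],[1,-0.06,-0.84,0,0.21,0],[1,-0.06,-0.84,0,0.21,0],[1,-0.06,-0.84,0,0.21,0]]' 1
python3 -c "
from h import *
plan(.461,-.228,.2,-.2095)"
```

```text
time_s: 1.7
position: [0.4977, 0.1031, 0.2384]
orientation: [-0.445, 0.55, -0.549, 0.445]
contact_force: [-0.3, 0.1, -0.4]
gripper_width: 0.0918
row [0.8287, 0.0957, 0.0831] [0.0001, -0.0001, -0.0] deg [ 0. -0. -0.]
row [0.8287, 0.0957, 0.0831] [0.0001, 0.4999, 0.0002] deg [0.0e+00 1.8e+02 1.0e-01]
pos [0.4977 0.1031 0.2384] axes
 [[-0.209 -0.001  0.978]
 [-0.978  0.    -0.209]
 [-0.    -1.    -0.001]] q [-0.65  0.2   0.44  1.94 -0.1   1.02 -0.38] F [-0.3  0.1 -0.4] w 0.0918 t 1.7
```

```bash
python3 -m handwheel '[[0.14,0,0.014,0,0,0],[0.28,0,0.028,0,0,0],[0.42,0.03,0.042,0,0,0],[0.56,0.06,0.056,0,0,0],[0.7,0.1,0.07,0,0,0],[0.83,0.15,0.083,0,0,0],[0.83,0.2,0.083,0,0,0],[0.83,0.2,0.083,0,0,0]]' 1
python3 - <<'E'
from h import *
plan(.461,-.228,.061,-.2095)
for n,(r,c) in {"top":(130,370),"side":(180,330)}.items():
    f=cam(n)["frame"]; cv2.imwrite(f"pics/{n}1.png",cv2.resize(f[r:r+180,c:c+220],None,fx=3.3333,fy=3.3333,interpolation=cv2.INTER_CUBIC))
E
```

```text
time_s: 2.7
position: [0.4603, -0.2275, 0.1572]
orientation: [-0.446, 0.551, -0.548, 0.444]
contact_force: [1.0, 0.3, 0.0]
gripper_width: 0.0921
row [0.0011, 0.2405, 0.0029] [0.0006, 0.0, -0.0001] deg [ 0.2  0.  -0. ]
row [0.0011, 0.2405, 0.0029] [-0.0002, -0.5, -0.0009] deg [-1.0e-01 -1.8e+02 -3.0e-01]
pos [ 0.4603 -0.2275  0.1572] axes
 [[-0.208 -0.003  0.978]
 [-0.978  0.002 -0.208]
 [-0.001 -1.    -0.004]] q [-0.12  0.35  0.62  2.02 -0.26  0.86  0.44] F [1.  0.3 0. ] w 0.0921 t 2.7
```

View pics/side1.png

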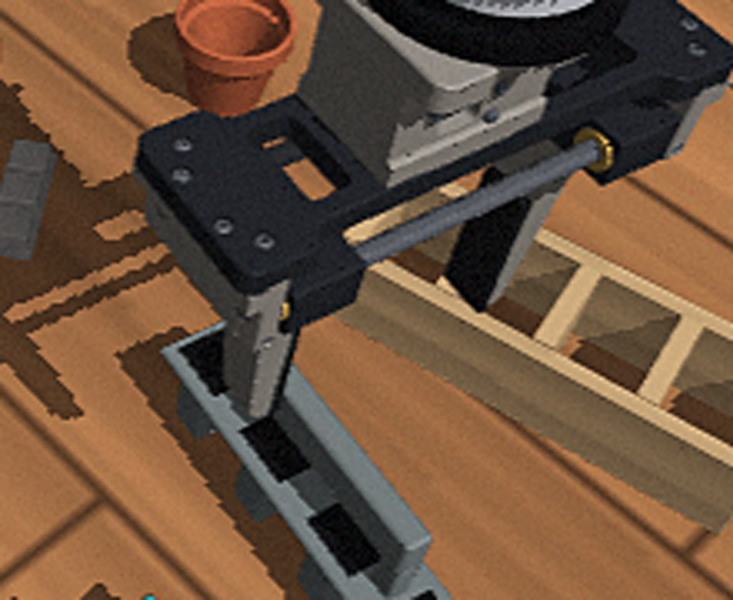

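View pics/top1.png

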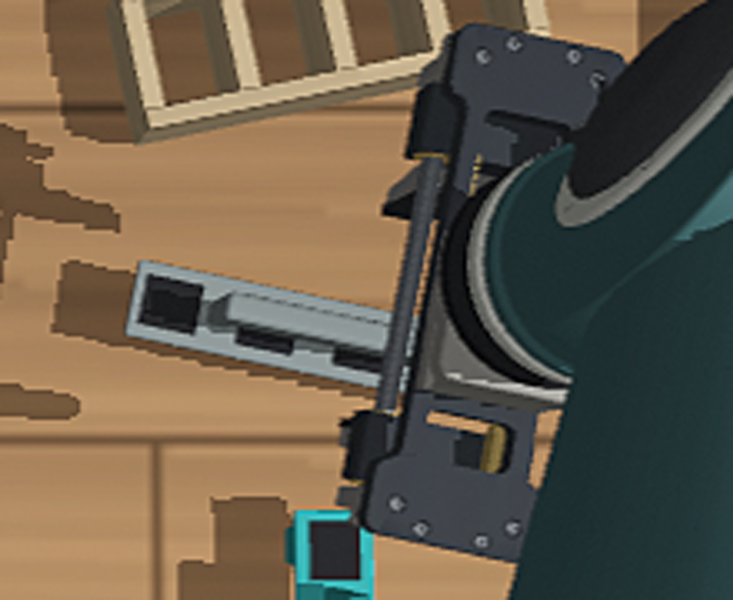

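The gripper straddles the bar and is aligned with it. The turquoise strip's end is near the lower finger, so I'll narrow the jaws and descend.

```bash
python3 -m handwheel '[[0,0,0.002,0,0,0],[0,0.03,0.002,0,0,0],[0,0.06,0.002,0,0,0],[0,0.09,0.002,0,0,0],[0,0.12,0.002,0,0,0],[0,0.15,0.002,0,0,0],[0,0.18,0.002,0,0,0],[0,0.21,0.002,0,0,0],[0,0.23,0.002,0,0,0],[0,0.24,0.002,0,0,0],[0,0.24,0.002,0,0,0]]' 0.6
python3 - <<'E'
from h import *
plan(.461,-.228,.061,-.2095)
f=cam("side")["frame"]; cv2.imwrite(f"pics/side2.png",cv2.resize(f[200:400,320:540],None,fx=3,fy=3,interpolation=cv2.INTER_CUBIC))
E
```

```text
time_s: 4.18
position: [0.4616, -0.2294, 0.0625]
orientation: [-0.444, 0.55, -0.55, 0.444]
contact_force: [0.1, 0.0, 0.2]
gripper_width: 0.0552
row [-0.0032, 0.0037, -0.0023] [0.0, -0.0003, 0.0] deg [ 0.  -0.1  0. ]
row [-0.0032, 0.0037, -0.0023] [-0.0, 0.4997, 0.0] deg [ -0.  179.9   0. ]
pos [ 0.4616 -0.2294  0.0625] axes
 [[-0.21  -0.     0.978]
 [-0.978  0.    -0.21 ]
 [ 0.    -1.    -0.   ]] q [-0.03  0.5   0.53  2.07 -0.4   0.67  0.55] F [0.1 0.  0.2] w 0.0552 t 4.175
```

View pics/side2.png

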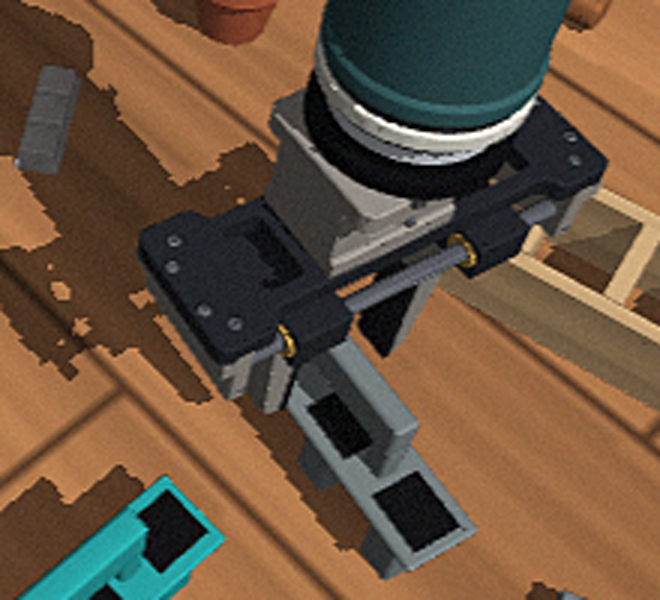

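```bash
python3 -m handwheel '[[0,0.003,0,0,0,0],[0,0.003,0,0,0,0],[0,0.003,0,0,0,0],[0,0.003,0,0,0,0],[0,0.003,0,0,0,0],[0,0.003,0,0,0,0],[0,0.003,0,0,0,0],[0,0.003,0,0,0,0]]' 0
python3 -m handwheel '[[0,-0.01,0,0,0,0],[0,-0.03,0,0,0,0],[0,-0.06,0,0,0,0],[0,-0.1,0,0,0,0],[0,-0.14,0,0,0,0],[0,-0.18,0,0,0,0],[0,-0.21,0,0,0,0],[0,-0.22,0,0,0,0],[0,-0.22,0,0,0,0],[0,-0.22,0,0,0,0]]' 0
python3 - <<'E'
from h import *
plan(.625,-.240,.15,.203)
f=cam("side")["frame"]; cv2.imwrite(f"pics/side3.png",f[60:400,250:600].repeat(2,0).repeat(2,1)[:600,:700])
f=cam("top")["frame"]; cv2.imwrite(f"pics/top3.png",f)
E
```

```text
time_s: 5.22
position: [0.4617, -0.2294, 0.0614]
orientation: [0.444, -0.55, 0.55, -0.444]
contact_force: [-0.5, -0.6, 1.2]
gripper_width: 0.0138
time_s: 6.48
position: [0.4613, -0.2292, 0.1489]
orientation: [-0.445, 0.55, -0.55, 0.444]
contact_force: [0.5, -0.1, -1.8]
gripper_width: 0.0137
row [-0.0595, -0.0032, 0.4058] [0.0002, -0.066, -0.0] deg [  0.1 -23.7  -0. ]
row [-0.0595, -0.0032, 0.4058] [0.0001, 0.434, 0.0002] deg [0.000e+00 1.563e+02 1.000e-01]
pos [ 0.4613 -0.2292  0.1489] axes
 [[-0.21  -0.001  0.978]
 [-0.978  0.    -0.21 ]
 [-0.    -1.    -0.001]] q [-0.11  0.36  0.62  2.02 -0.28  0.84  0.45] F [ 0.5 -0.1 -1.8] w 0.0137 t 6.475
```

View pics/side3.png

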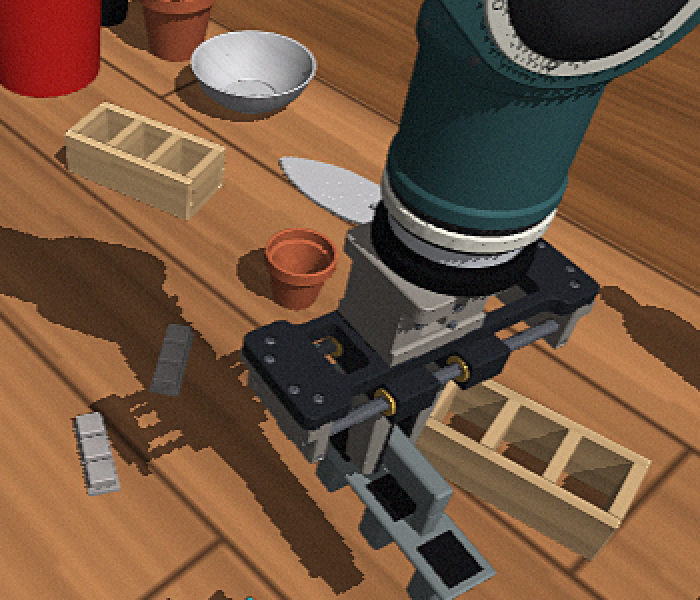

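View pics/top3.png

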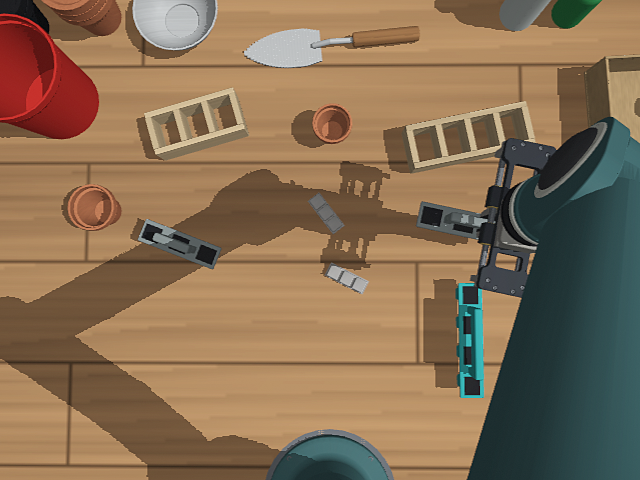

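Grip is on the bar (width 13.8 mm) and the strip is level, about 88 mm clear of the table. I'll carry it over the stand.

```bash
python3 -m handwheel '[[-0.003,0,0.02,0,-0.004,0],[-0.01,0,0.07,0,-0.012,0],[-0.018,0,0.12,0,-0.02,0],[-0.027,0,0.18,0,-0.03,0],[-0.036,0,0.24,0,-0.04,0],[-0.045,0,0.3,0,-0.05,0],[-0.053,0,0.36,0,-0.058,0],[-0.057,0,0.39,0,-0.063,0],[-0.06,0,0.406,0,-0.066,0],[-0.06,0,0.406,0,-0.066,0],[-0.06,0,0.406,0,-0.066,0]]' 0
python3 - <<'E'
from h import *
plan(.625,-.240,.15,.203)
f=cam("side")["frame"]; cv2.imwrite(f"pics/side4.png",cv2.resize(f[120:340,370:640],None,fx=2.7,fy=2.7,interpolation=cv2.INTER_CUBIC))
f=cam("top")["frame"]; cv2.imwrite(f"pics/top4.png",cv2.resize(f[80:200,380:560],None,fx=4,fy=4,interpolation=cv2.INTER_CUBIC))
E
```

```text
time_s: 7.95
position: [0.6248, -0.2401, 0.1494]
orientation: [0.548, -0.447, 0.447, -0.548]
contact_force: [0.3, 0.1, -1.6]
gripper_width: 0.0138
row [-0.0002, -0.0014, 0.0005] [0.0001, -0.0001, -0.0] deg [ 0. -0. -0.]
row [-0.0002, -0.0014, 0.0005] [0.0001, 0.4999, 0.0001] deg [  0. 180.   0.]
pos [ 0.6248 -0.2401  0.1494] axes
 [[ 0.201 -0.     0.98 ]
 [-0.98   0.     0.201]
 [-0.    -1.    -0.   ]] q [-0.01  0.59  0.47  1.63 -0.31  0.99  0.76] F [ 0.3  0.1 -1.6] w 0.0138 t 7.95
```

View pics/side4.png

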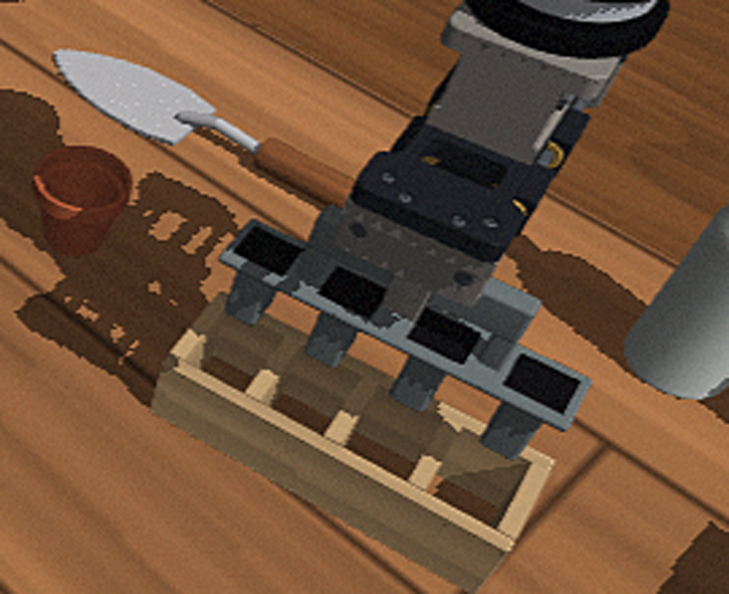

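View pics/top4.png

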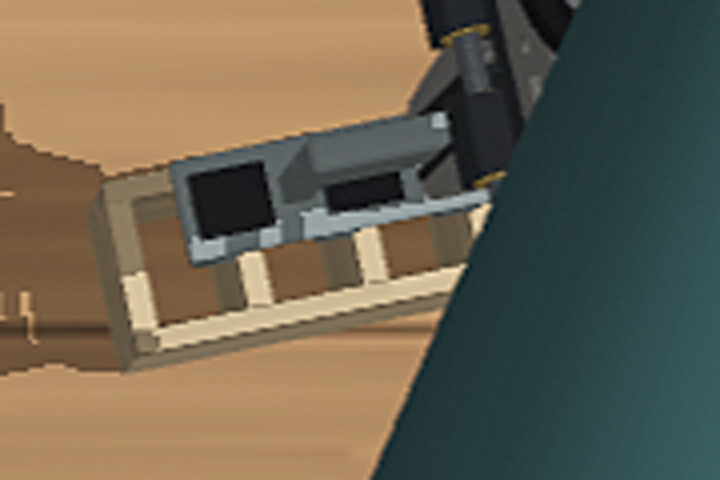

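The strip hangs level above the stand; each cell roughly above its opening. I'll fit the strip pose in the same views for the residual offset.

Run:
```python
from h import *
T,S=cam("top"),cam("side")
z=lambda a,s,o:(np.array(a,float)+.5)/s-.5+o
s=z([[247,221],[590,383],[570,428],[220,255]],2.7,(370,120)); t=z([[170,163],[192,265]],4,(380,80))
L=rect(.04,.19,.047)
for w in((1,1),(0,1),(1,0)):
    r=lambda p:np.r_[w[0]*(proj(T,body([*p,.088],L[[0,3]]))-t).ravel(),w[1]*(proj(S,body([*p,.088],L))-s).ravel()]
    q=least_squares(r,[.62,-.24,.2]); print(w,q.x.round(4),q.fun.round(1))
r=lambda p:np.r_[(proj(T,body(p,L[[0,3]]))-t).ravel(),(proj(S,body(p,L))-s).ravel()]
print(least_squares(r,[.62,-.24,.2,.09]).x.round(4))
```

```text
(1, 1) [ 0.6215 -0.2387  0.1927] [-1.4  1.5 -1.5  1.3  2.2 -1.8  2.2 -0.8 -0.3  1.3 -0.4  0.2]
(0, 1) [ 0.6201 -0.2381  0.2057] [-0.   0.  -0.   0.   0.8 -1.2  1.4 -1.2 -0.7  1.1 -1.5  1. ]
(1, 0) [ 0.6241 -0.2408  0.1979] [ 0.   0.1 -0.  -0.1  0.  -0.   0.  -0.   0.   0.   0.   0. ]
[ 0.6233 -0.2384  0.1994  0.0856]
```

Both views agree: the strip is 2–3 mm short in x, under 1 mm off in y, and parallel. I'll correct and lower most of the way.

```bash
python3 -m handwheel '[[0.001,0,0.005,0,0,0],[0.001,0.02,0.005,0,0,0],[0.001,0.04,0.005,0,0,0],[0.001,0.06,0.005,0,0,0],[0.001,0.08,0.005,0,0,0],[0.001,0.1,0.005,0,0,0],[0.001,0.12,0.005,0,0,0],[0.001,0.14,0.005,0,0,0],[0.001,0.16,0.005,0,0,0],[0.001,0.175,0.005,0,0,0],[0.001,0.18,0.005,0,0,0],[0.001,0.18,0.005,0,0,0]]' 0
python3 - <<'E'
from h import *
f=cam("side")["frame"]; cv2.imwrite(f"pics/side5.png",cv2.resize(f[140:360,370:640],None,fx=2.7,fy=2.7,interpolation=cv2.INTER_CUBIC))
E
```

```text
time_s: 9.65
position: [0.6276, -0.24, 0.0774]
orientation: [-0.548, 0.447, -0.447, 0.548]
contact_force: [0.5, 0.2, -1.1]
gripper_width: 0.0139
```

View pics/side5.png

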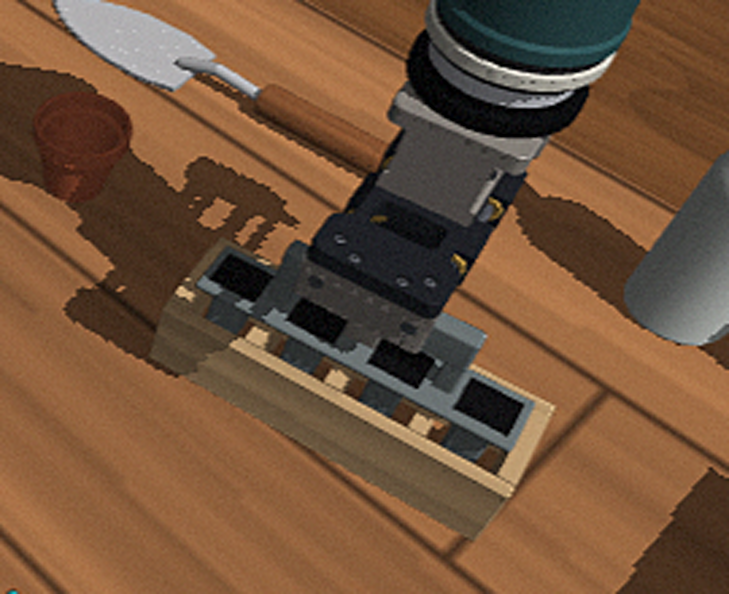

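Cells are inside their openings with no contact. Now the last 8 mm at about 1 mm per row.

```bash
python3 -m handwheel '[[0,0.003,0,0,0,0],[0,0.006,0,0,0,0],[0,0.009,0,0,0,0],[0,0.012,0,0,0,0],[0,0.015,0,0,0,0],[0,0.017,0,0,0,0],[0,0.018,0,0,0,0],[0,0.018,0,0,0,0]]' 0
```

```text
time_s: 10.7
position: [0.6275, -0.24, 0.0702]
orientation: [-0.548, 0.447, -0.447, 0.548]
contact_force: [-0.9, 0.0, -1.4]
gripper_width: 0.0141
```

```bash
python3 -m handwheel '[[0,0.001,0,0,0,0],[0,0.002,0,0,0,0],[0,0.003,0,0,0,0],[0,0.003,0,0,0,0]]' 0; python3 -m handwheel '[[0,0.001,0,0,0,0],[0,0.002,0,0,0,0],[0,0.002,0,0,0,0]]' 0
```

```text
time_s: 11.2
position: [0.6276, -0.24, 0.0695]
orientation: [-0.548, 0.447, -0.447, 0.548]
contact_force: [-1.4, 1.0, 3.5]
gripper_width: 0.0137
time_s: 11.58
position: [0.6276, -0.24, 0.0695]
orientation: [-0.548, 0.447, -0.447, 0.548]
contact_force: [-3.6, 1.7, 8.9]
gripper_width: 0.0139
```

The strip is seated: it touched at the expected height and the force turned upward. Relaxing and releasing.

```bash
python3 -m handwheel '[[0,-0.002,0,0,0,0],[0,-0.002,0,0,0,0]]' 0
python3 -m handwheel '[[0,0,0,0,0,0],[0,0,0,0,0,0],[0,0,0,0,0,0],[0,0,0,0,0,0],[0,0,0,0,0,0],[0,0,0,0,0,0]]' 0.5
python3 -m handwheel '[[0,-0.02,0,0,0,0],[0,-0.06,0,0,0,0],[0,-0.12,0,0,0,0],[0,-0.2,0,0,0,0],[0,-0.28,0,0,0,0],[0,-0.36,0,0,0,0],[0,-0.42,0,0,0,0],[0,-0.42,0,0,0,0],[0,-0.42,0,0,0,0]]' 0.5
python3 - <<'E'
from h import *
f=cam("side")["frame"]; cv2.imwrite(f"pics/side6.png",cv2.resize(f[180:380,400:620],None,fx=3,fy=3,interpolation=cv2.INTER_CUBIC))
f=cam("top")["frame"]; cv2.imwrite(f"pics/top6.png",f)
E
```

```text
time_s: 11.82
position: [0.6276, -0.24, 0.0695]
orientation: [-0.548, 0.447, -0.447, 0.548]
contact_force: [-2.9, 1.6, 6.7]
gripper_width: 0.0136
time_s: 12.58
position: [0.6275, -0.24, 0.069]
orientation: [-0.548, 0.447, -0.447, 0.548]
contact_force: [-0.4, 0.8, -0.1]
gripper_width: 0.046
time_s: 13.7
position: [0.6271, -0.2397, 0.2365]
orientation: [-0.548, 0.447, -0.446, 0.548]
contact_force: [-0.6, 0.4, -0.4]
gripper_width: 0.0459
```

View pics/side6.png

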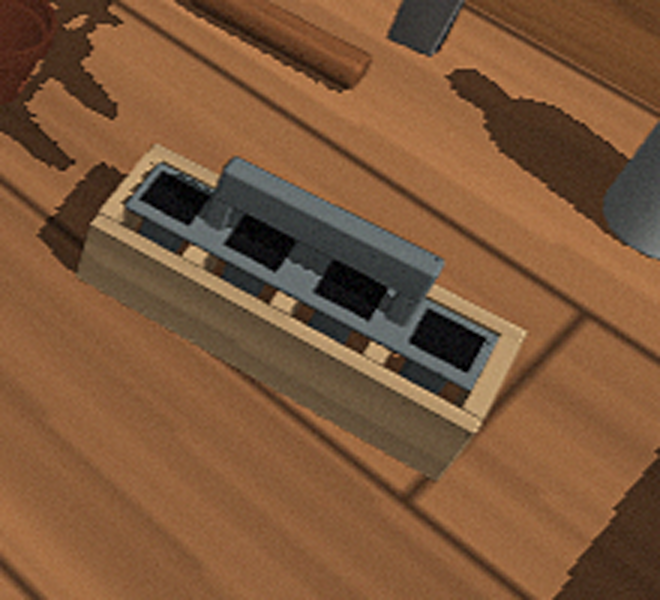

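View pics/top6.png

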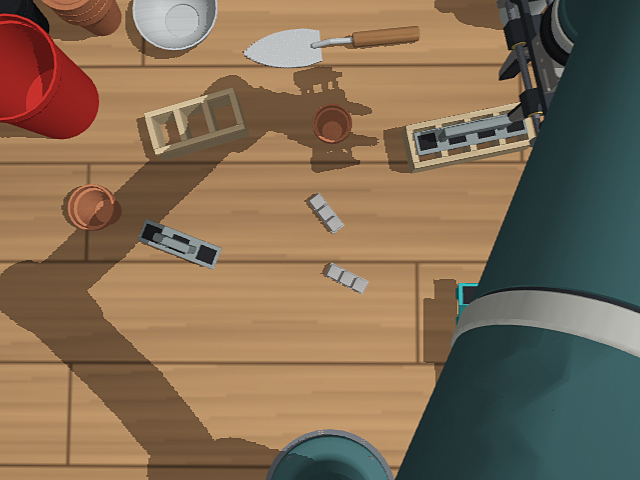

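Run:
```python
from h import *
S=cam("side")
z=lambda a:(np.array(a,float)+.5)/3-.5+(400,180)
for n,L,zz,s in(("strip",rect(.04,.19,.047),.008,z([[155,163],[500,338],[474,390],[127,203]])),("stand",rect(.076,.21,.05),0,z([[155,145],[526,332],[476,430],[90,217]]))):
    r=lambda p:(proj(S,body([*p,zz],L))-s).ravel()
    q=least_squares(r,[.62,-.24,.2]); print(n,q.x.round(4),q.fun.round(1))
```

```text
strip [ 0.6237 -0.2382  0.2055] [ 1.  -0.5  0.4 -0.5 -0.2  0.3 -1.2  0.6]
stand [ 0.6237 -0.2377  0.1987] [ 0.2 -1.8  0.7 -0.9 -0.4  1.  -0.4  1.1]
```

Centred within about 1 mm, parallel within 0.4°, and seated; the gripper is clear. Handing in.

```bash
python3 -c "
from station import ticket
print(ticket.close_job())"
```

```text
the job is handed in; nothing more can be done
None
```

I lifted the four-cell strip by its carrying bar, carried it over the long stand and lowered it in. It met the stand at the expected height, with at most about 9 N on the tool. I released it there, raised the gripper about 170 mm clear, and handed the job in at about 14 s.

- **Fit:** in the last side view all four cells are in their own openings and the plate lies on the stand. A pose fit put the strip within about 1 mm of the stand's centre and parallel to within about 0.4°. That fit assumed the seated height and a level strip, so those two rest on the contact height and the picture.
- **Other objects:** the three-cell strip showed no movement in the last top view. The arm hid most of the turquoise look-alike in that view, but nothing came near it after the pick.
- **Disagreement:** the two cameras differed by about 3–5 mm in absolute position. I therefore compared strip and stand within the same view, where both cameras gave nearly the same offset.

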